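# Shake out gravel over a drying tray

## Robot

A 6-joint arm with a two-finger parallel gripper is mounted at the origin on the work surface. World frame = base frame: x ahead of the robot, y to its left, z up, the work surface at z = 0. Lengths are in mm, angles in rad, forces in N, time in s.
With the tool pointing down it reaches from about 350 to 975 mm from the base axis. Payload 7.1 kg.
Tool frame: the origin (TCP) lies midway between the tips of the shut fingers; the grasp point (between the pads) lies 19 mm behind it; z points along the fingers, y is the line along which they close (so a half turn about z gives the same grasp; the last joint's range is limited). The gripper opens to 88 mm and grips with 3 to 60 N. Pads are 20 mm wide; open, the fingers measure 115 mm over their backs; the gripper's body (75 mm by 178 mm) begins 61 mm behind the grasp point.
Start: joints at [1.128, 0.423, 1.63, -0, 1.089, -0.019], TCP at [256.985, 569.705, 222.675] pointing down, gripper open.
Joint ranges: [-3, 3], [-0.9, 2.11], [0.09, 2.58], [-1.31, 4.45], [0.11, 2.69], [-2.54, 2.54]. Speed limits (rad/s): [2.39, 2.39, 3.01, 3.14, 3.14, 3.14].

## Interface

Orientations are given as a rotation vector (axis times angle).
In Python, from workcell import ctrl gives the robot as it stands.
- The arm moves only by the shell command python3 -m pendant 'ROWS'. ROWS is a JSON object of lists of equal length, an entry for each row: "grip": the opening, from -1 (shut) to 1 (fully open); "linear": the shift along the tool's x, y, z in mm, a list of three; "angular": the turn, a rotation vector about the tool's x, y, z in rad, a list of three. In form: {"grip": [grip, ...], "linear": [[tx, ty, tz], ...], "angular": [[ax, ay, az], ...]}. A call has 1 to 12 rows; each row shifts and turns the commanded pose from where the row before left it, along the tool's axes as they then stand; what a row does not reach is not made up. A row lasts 1/12 s, in which the tool goes at most 41.7 mm and 7.16 degrees, less where a joint would pass 70% of its speed; a pose out of reach is approached as far as the arm can. A call with a gripper value outside its range is refused whole. The fingers move at their own pace and stop on an object; the grip force is fixed at half the most. Time passes only in rows, so rows that do not move let the fingers close. It gives the time, the measured TCP pose, the force, the opening and the grip force at its end, in the units of the state.
- ctrl.get_obs(): the state, without advancing time (a new reading comes with each control period).
- ctrl.get_image(name): name is "side" or "top" or "wrist"; returns the picture (420x560x3 uint8, red, green, blue); there is no depth.
- ctrl.camera_params(name): a dict with "vfov" (degrees; the focal length in pixels is half the picture's height over the tangent of half this angle, whatever the lens; pixels are square), "cx", "cy" (the principal point, pixels), "R" (3x3) and "t" (3): a world point X has camera coordinates R X + t; the wrist camera has in their place "T_tool_cam" (4x4, takes a point from camera to tool coordinates, whose origin is the TCP and whose axes are the flange's). Camera axes: x right, y down, z forward; pixel columns grow to the right and rows downward; lengths in mm; the calibration is good to about 2 mm. A picture is of the moment at which its call begins: read the wrist's pose just before it. camera_params takes no time and is no camera call.
- ctrl.close_job(): hands the job in; it is judged then, once.
The state is a dict: "t": time; "qpos": joint angles; "qvel": joint speeds; "joint_torque": joint torques, N m; "ee_pos": TCP position; "orientation": TCP orientation; "ft_force": force on the tool from outside, world axes, zero at the start; "moment": the same for the moment, N m; "width": finger opening in mm; "grasp_force": force on a finger pad.
Only numpy, scipy, OpenCV 4.12 (cv2) and the standard library are available. Lean on these libraries where they do the work, as an engineer would, in place of code of your own. Each camera call takes 0.05 s, during which the arm holds its last target. There are 200 camera calls.

## Task

Take the shaker by its red grip and shake the five stones out of it evenly over the drying tray: all five must lie in the tray, with none of its three fields left empty. Then stand the empty shaker back upright on its blue mat, near the middle, and let go. Do not touch the stones with the gripper and leave the glassware, jars, brush and sieves where they are.

Things in the scene. Friction and masses are not known exactly. Their poses are not given: they have to be found in the camera images.
- shaker: shaker: straight steel trough, open on top and at its front end (mouth, +x), 170 mm long (x), inside 30 mm wide, 28 mm deep, sheet 3 mm, base 50 mm wide; 0.3 kg. Origin mid-underside, z up, x to the mouth. Polished floor: stones slide by themselves beyond some 18 to 26 degrees of nose-down tilt (varies by run), creep at less when shaken along x, and stay when level
- shaker_mouth (a point): middle of the floor's edge at the open front end of the shaker, 85 mm ahead of its origin, 3 mm above its underside
- shaker_grip (a point): centre of the shaker's upright red grip block (36 mm x by 22 mm y by 40 mm tall, 34 to 74 mm above the underside), 56 mm above the shaker's origin; pinch it across y from above. It stands on a 50 mm long bridge over the trough's middle; stones pass beneath
- tray: fixed aluminium drying tray, 156 mm (x) by 276 mm (y) plus a small wire handle at each short end (to |y| = 153 mm); floor 4 mm thick, rim 26 mm high. Two blue ribs along x, 18 mm high, at y = -45 and +45 mm, part it into three equal fields, each about 90 mm wide in y and 150 mm long in x. Origin at the centre of the underside, z up
- mat: fixed thin blue mat on which the shaker stands, 220 mm (x) by 120 mm (y), 3 mm thick, on the left or the right of the tray; origin at the centre of its underside
- stone0: one of five chunky, blocky stones with rounded edges, brown to sand-coloured, about 18 mm on a side (17 to 19), 14 g (hidden scale 0.8 to 1.25); origin at its centre, axes along its sides. At the start they lie in a row in the shaker, about 21 mm apart
- stone1: one of five chunky, blocky stones with rounded edges, brown to sand-coloured, about 18 mm on a side (17 to 19), 14 g (hidden scale 0.8 to 1.25); origin at its centre, axes along its sides. At the start they lie in a row in the shaker, about 21 mm apart
- stone2: one of five chunky, blocky stones with rounded edges, brown to sand-coloured, about 18 mm on a side (17 to 19), 14 g (hidden scale 0.8 to 1.25); origin at its centre, axes along its sides. At the start they lie in a row in the shaker, about 21 mm apart
- stone3: one of five chunky, blocky stones with rounded edges, brown to sand-coloured, about 18 mm on a side (17 to 19), 14 g (hidden scale 0.8 to 1.25); origin at its centre, axes along its sides. At the start they lie in a row in the shaker, about 21 mm apart
- stone4: one of five chunky, blocky stones with rounded edges, brown to sand-coloured, about 18 mm on a side (17 to 19), 14 g (hidden scale 0.8 to 1.25); origin at its centre, axes along its sides. At the start they lie in a row in the shaker, about 21 mm apart
- beaker_a: bystander: empty glass beaker, 60 mm wide, 85 mm tall; origin at the centre of its underside
- beaker_b: bystander: empty glass beaker, 60 mm wide, 85 mm tall; origin at the centre of its underside
- jar_a: bystander: closed amber sample jar with blue cap, 60 mm wide, 75 mm tall; origin at the centre of its underside
- jar_b: bystander: closed brown sample jar with white cap, 60 mm wide, 75 mm tall; origin at the centre of its underside
- brush: bystander: wooden-handled brush lying on the bench, 180 mm long, handle to its -x; origin under its middle
- sieves: bystander, fixed: stack of steel test sieves with brass rims, 104 mm wide, 120 mm tall, on the other side of the tray from the mat; origin at the centre of its underside

How it is judged (in metres and radians):
On the way:
1. the shaker is lifted off its mat with all five stones still in it (height (world z) of shaker above 0.04 m and distance between each of stone0, stone1, stone2, stone3, stone4 and shaker below 0.105 m), for 0.1 s.
At the end, for the whole second after the job is handed in: All five stones at rest in the tray (centres inside the rim, under 45 mm above its underside), at least one centre in each of the three fields; the shaker upright (tilt under 0.12 rad), at rest on the mat, its origin within 60 mm of the mat's centre (x of stone0 in the frame of tray between -0.076 and 0.076 m and y of stone0 in the frame of tray between -0.136 and 0.136 m and z of each of stone0, stone1, stone2, stone3, stone4 in the frame of tray below 0.045 m and linear speed of each of stone0, stone1, stone2, stone3, stone4, shaker below 0.03 m/s and x of stone1 in the frame of tray between -0.076 and 0.076 m and y of stone1 in the frame of tray between -0.136 and 0.136 m and x of stone2 in the frame of tray between -0.076 and 0.076 m and y of stone2 in the frame of tray between -0.136 and 0.136 m and x of stone3 in the frame of tray between -0.076 and 0.076 m and y of stone3 in the frame of tray between -0.136 and 0.136 m and x of stone4 in the frame of tray between -0.076 and 0.076 m and y of stone4 in the frame of tray between -0.136 and 0.136 m and y of any of stone0, stone1, stone2, stone3, stone4 in the frame of tray below -0.045 m and (y of stone0 in the frame of tray between -0.045 and 0.045 m or y of stone1 in the frame of tray between -0.045 and 0.045 m or y of stone2 in the frame of tray between -0.045 and 0.045 m or y of stone3 in the frame of tray between -0.045 and 0.045 m or y of stone4 in the frame of tray between -0.045 and 0.045 m) and y of any of stone0, stone1, stone2, stone3, stone4 in the frame of tray above 0.045 m and horizontal distance between shaker and mat below 0.06 m and angle between shaker's own z axis and vertical below 0.12 rad and height (world z) of shaker below 0.012 m); the robot touches nothing.
It fails at once if the gripper's fingers touch a stone (contact force between the fingers and stone0 above 0.5 N or contact force between the fingers and stone1 above 0.5 N or contact force between the fingers and stone2 above 0.5 N or contact force between the fingers and stone3 above 0.5 N or contact force between the fingers and stone4 above 0.5 N).
It fails at once if a bystander (beaker, jar, brush) is moved more than 30 mm (distance of any of beaker_a, beaker_b, jar_a, jar_b, brush from where it was at the start of the episode above 0.03 m).
It fails at once if the sieve stack is struck (more than 10 N) (contact force between any of the arm, the fingers, shaker and sieves above 10 N).
It also fails if it takes over 72 s, if anything falls off the work surface, if the arm or the gripper's body presses on something with over 40 N, if the wrist force passes 120 N, or if a joint passes its speed limit or range.

## Working session

There is one attempt and no reset: what is moved stays moved. The work goes in short steps, Python scripts to look and compute and a shell command to move; the robot and the scene stay as the last step left them, time stands still between calls to the robot, and variables do not carry over. Pictures are saved under pics/ and viewed, at most 10 in all, crops included, and the job is handed in when it is done.

```bash
mkdir -p pics; python3 - <<'E'
from workcell import ctrl
import cv2,numpy as np
o=ctrl.get_obs();print({k:np.round(v,3) for k,v in o.items()})
for n in("top","side"):
    cv2.imwrite(f"pics/{n}0.png",ctrl.get_image(n)[:,:,::-1]);p=ctrl.camera_params(n);print(n,p)
print(ctrl.camera_params("wrist"))
E
```

```text
{'t': np.float64(0.0), 'qpos': array([ 1.128,  0.424,  1.631, -0.   ,  1.089, -0.019]), 'qvel': array([ 0.001, -0.   ,  0.   , -0.001, -0.001, -0.003]), 'joint_torque': array([-1.0000e-03, -5.4463e+01, -2.7366e+01,  6.4000e-02,  2.3000e-02,
       -0.0000e+00]), 'ee_pos': array([256.755, 569.255, 221.943]), 'orientation': array([-6.610e-01, -3.071e+00,  2.000e-03]), 'ft_force': array([-0.039,  0.044,  0.149]), 'moment': array([-0.013, -0.003,  0.053]), 'grasp_force': np.float64(0.0), 'width': np.float64(87.72)}
top {'vfov': 48.61266295495932, 'cx': 273.90304013330336, 'cy': 207.00620773367373, 'R': array([[-9.32533390e-03, -9.99956355e-01,  5.71670952e-04],
       [-9.96324919e-01,  9.24278580e-03, -8.51541310e-02],
       [ 8.51451306e-02, -1.36366072e-03, -9.96367627e-01]]), 't': array([  12.06426006,  561.27409907, 1230.26064908])}
side {'vfov': 53.2516485428401, 'cx': 273.44712257296857, 'cy': 213.35861937997439, 'R': array([[ 0.74526934, -0.66674974,  0.0042884 ],
       [-0.49609617, -0.5587931 , -0.66455915],
       [ 0.44549096,  0.4931481 , -0.74722336]]), 't': array([-408.56587831,  337.76921861,  693.61892552])}
{'vfov': 59.08461504612437, 'cx': 277.6290282081446, 'cy': 202.07723553538744, 'T_tool_cam': array([[-4.36459259e-04, -9.60320094e-01, -2.78899849e-01,
         7.60475198e+01],
       [ 9.99999878e-01, -4.83273710e-04,  9.90973964e-05,
        -1.00640726e-02],
       [-2.29950186e-04, -2.78899772e-01,  9.60320189e-01,
        -1.61321019e+02],
       [ 0.00000000e+00,  0.00000000e+00,  0.00000000e+00,
         1.00000000e+00]])}
```

View pics/top0.png

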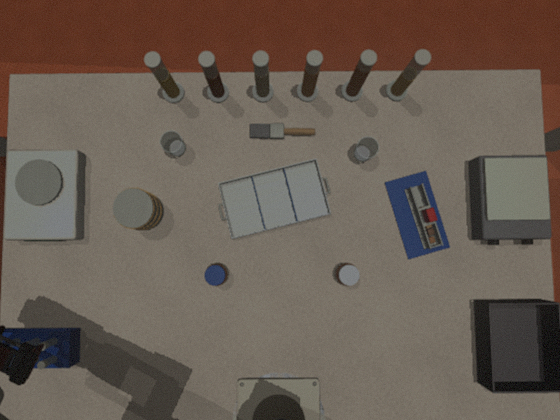

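View pics/side0.png

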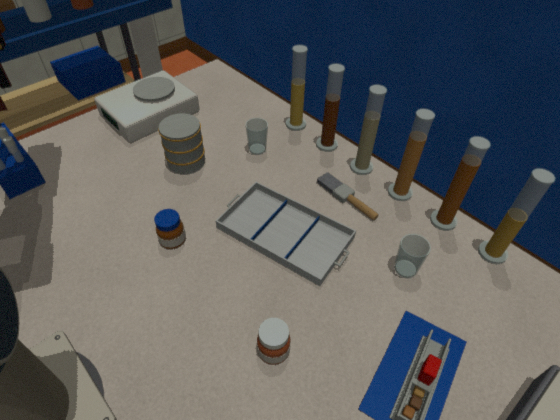

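The top view shows the tray around (274,200), the mat at (417,215), the red grip at (431,214) and the sieves at (135,208). The side view shows the shaker on the mat, with stones on the near side of the grip.

```bash
cat > h.py <<'E'
import cv2,numpy as np
from scipy.spatial.transform import Rotation as Ro
from workcell import ctrl
def cam(n,o=None):
    p=ctrl.camera_params(n); f=210/np.tan(np.radians(p["vfov"]/2))
    K=np.array([[f,0,p["cx"]],[0,f,p["cy"]],[0,0,1]])
    if n!="wrist": return K,np.array(p["R"]),np.array(p["t"])
    T=np.eye(4);T[:3,:3]=Ro.from_rotvec(o["orientation"]).as_matrix();T[:3,3]=o["ee_pos"]
    M=np.linalg.inv(T@np.array(p["T_tool_cam"]));return K,M[:3,:3],M[:3,3]
def ray(c,uv,z):
    K,R,t=c;uv=np.atleast_2d(uv).astype(float)
    d=np.c_[uv,np.ones(len(uv))]@np.linalg.inv(K).T@R; C=-R.T@t
    return C+d*((z-C[2])/d[:,2])[:,None]
def proj(c,X):
    K,R,t=c;q=(np.atleast_2d(X)@R.T+t)@K.T;return q[:,:2]/q[:,2:]
def blob(m):
    c=max(cv2.findContours(m.astype(np.uint8),0,2)[0],key=cv2.contourArea);return c
E
python3 - <<'E'
from h import *
im=cv2.imread("pics/top0.png");c=cam("top");hsv=cv2.cvtColor(im,cv2.COLOR_BGR2HSV)
H,S,V=cv2.split(hsv);x=np.arange(560)[None]+0*H;y=np.arange(420)[:,None]+0*H
roi=(x>375)&(x<460)&(y>160)&(y<270)
b=blob(roi&(abs(H.astype(int)-112)<15)&(S>120))
q=cv2.boxPoints(cv2.minAreaRect(b));Q=ray(c,q,3);print("mat",Q.round(1),Q.mean(0))
r=(roi&((H<8)|(H>172))&(S>170)); b=blob(r);q=cv2.boxPoints(cv2.minAreaRect(b));Q=ray(c,q,74);print("grip top",q.round(1),Q.round(1),Q.mean(0))
roi=(x>210)&(x<335)&(y>150)&(y<245)
# tray rim corners by eye
q=np.array([[220,184],[316,161],[329,214],[233,238]]);Q=ray(c,q,26);print("tray",Q.round(1),Q.mean(0))
rib=roi&(abs(H.astype(int)-112)<15)&(S>90)
n,l,s,ce=cv2.connectedComponentsWithStats(rib.astype(np.uint8))
for i in range(1,n):
    if s[i,4]>25:
        pts=np.argwhere(l==i)[:,::-1];P=ray(c,pts,18)[:,:2];v=cv2.fitLine(P.astype(np.float32),2,0,.01,.01).ravel();print("rib",s[i],P.mean(0),v)
crop=cv2.resize(im[165:265,375:460],None,fx=6,fy=6,interpolation=cv2.INTER_CUBIC);cv2.imwrite("pics/mat.png",crop)
for n,q,z in(("jarw",(348,275),75),("beak",(368,147),85),("sieve",(133,208),120),("jarb",(215,274),75)):print(n,ray(c,q,z))
E
```

```text
mat [[ 627.8 -299.9    3. ]
 [ 661.1 -412.5    3. ]
 [ 450.8 -468.1    3. ]
 [ 418.4 -357.     3. ]] [ 539.53022466 -384.37657494    3.        ]
grip top [[433. 213.]
 [435. 213.]
 [435. 219.]
 [433. 219.]] [[ 537.7 -404.5   74. ]
 [ 537.7 -409.7   74. ]
 [ 522.1 -409.1   74. ]
 [ 522.2 -403.9   74. ]] [ 529.91013655 -406.79918716   74.        ]
tray [[ 625.   152.    26. ]
 [ 685.5 -108.7   26. ]
 [ 540.9 -141.2   26. ]
 [ 478.9  117.1   26. ]] [582.58858921   4.83511711  26.        ]
jarw [[ 380.85809072 -180.80698743   75.        ]]
beak [[ 710.12812928 -238.65761475   85.        ]]
sieve [[553.92388257 357.71595546 120.        ]]
jarb [[386.57237961 159.03866505  75.        ]]
```

View pics/mat.png

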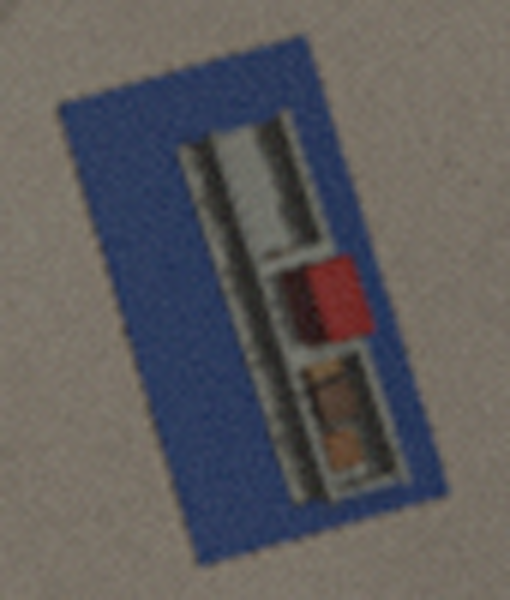

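The crop shows the open mouth at the far (+x) end and stones behind the bridge. The grip sits at about (432,215) in the full picture. The shaker's yaw is about 16°.

```bash
cat >> h.py <<'E'
def frame(yaw,pitch=0): # tool down, x at yaw (deg); pitch>0 = nose (tool x) down
    y=np.radians(yaw);x=np.array([np.cos(y),np.sin(y),0]);R=np.c_[x,[np.sin(y),-np.cos(y),0],[0,0,-1]]
    return R@Ro.from_rotvec([0,np.radians(-pitch),0]).as_matrix()
def plan(P1,R1,n,P0=None,R0=None):
    o=ctrl.get_obs()
    P=np.array(o["ee_pos"]) if P0 is None else np.array(P0,float);R=Ro.from_rotvec(o["orientation"]).as_matrix() if R0 is None else R0
    w=Ro.from_matrix(R.T@R1).as_rotvec()/n;d=(np.array(P1)-P)/n;L=[]
    for i in range(n):
        L.append([int(v) for v in np.round(R.T@d)]);R=R@Ro.from_rotvec(w).as_matrix()
    print("lin",L,"ang",w.round(3),"norm",np.linalg.norm(d))
E
python3 -c "
from h import *
print(ray(cam('top'),(431.7,214.7),77))
plan([515,-396,222],frame(16),26)"
```

```text
[[ 533.13184882 -399.95583531   77.        ]]
lin [[-24, -30, 0], [-27, -27, 0], [-29, -25, 0], [-32, -22, 0], [-34, -19, 0], [-35, -16, 0], [-36, -12, 0], [-37, -9, 0], [-38, -5, 0], [-38, -2, 0], [-38, 2, 0], [-38, 6, 0], [-37, 9, 0], [-36, 13, 0], [-35, 16, 0], [-33, 19, 0], [-31, 22, 0], [-29, 25, 0], [-27, 28, 0], [-24, 30, 0], [-21, 32, 0], [-18, 34, 0], [-15, 36, 0], [-11, 37, 0], [-8, 38, 0], [-4, 38, 0]] ang [-0.     0.     0.094] norm 38.43218739710471
```

```bash
A='[0,0,0.094]'
python3 -m pendant '{"grip":[1,1,1,1,1,1,1,1,1,1,1,1],"linear":[[-24,-30,0],[-27,-27,0],[-29,-25,0],[-32,-22,0],[-34,-19,0],[-35,-16,0],[-36,-12,0],[-37,-9,0],[-38,-5,0],[-38,-2,0],[-38,2,0],[-38,6,0]],"angular":[[0,0,0.094],[0,0,0.094],[0,0,0.094],[0,0,0.094],[0,0,0.094],[0,0,0.094],[0,0,0.094],[0,0,0.094],[0,0,0.094],[0,0,0.094],[0,0,0.094],[0,0,0.094]]}'
python3 -m pendant '{"grip":[1,1,1,1,1,1,1,1,1,1,1,1],"linear":[[-37,9,0],[-36,13,0],[-35,16,0],[-33,19,0],[-31,22,0],[-29,25,0],[-27,28,0],[-24,30,0],[-21,32,0],[-18,34,0],[-15,36,0],[-11,37,0]],"angular":[[0,0,0.094],[0,0,0.094],[0,0,0.094],[0,0,0.094],[0,0,0.094],[0,0,0.094],[0,0,0.094],[0,0,0.094],[0,0,0.094],[0,0,0.094],[0,0,0.094],[0,0,0.094]]}'
python3 -m pendant '{"grip":[1,1,1,1],"linear":[[-8,38,0],[-4,38,0],[0,0,0],[0,0,0]],"angular":[[0,0,0.094],[0,0,0.094],[0,0,0],[0,0,0]]}'
python3 - <<'E'
from h import *
o=ctrl.get_obs();im=ctrl.get_image("wrist");cv2.imwrite("pics/w1.png",im[:,:,::-1])
print(o["qpos"].round(2),(Ro.from_rotvec(o["orientation"]).as_matrix()).round(3))
hsv=cv2.cvtColor(im,cv2.COLOR_RGB2HSV);H,S,V=cv2.split(hsv)
b=blob(((H<8)|(H>172))&(S>150)&(V>110));print(cv2.boundingRect(b));q=cv2.boxPoints(cv2.minAreaRect(b));print(q.round(),ray(cam("wrist",o),q,77).round(1))
E
```

```text
t: 1.1
ee_pos: [374.0, 123.1, 222.7]
orientation: [2.205, 2.238, 0.0]
ft_force: [0.7, -0.2, -0.6]
width: 87.7
grasp_force: 0.0
t: 2.1
ee_pos: [492.5, -322.5, 222.3]
orientation: [-3.059, -0.711, 0.001]
ft_force: [0.7, 0.5, 0.0]
width: 87.8
grasp_force: 0.0
t: 2.43
ee_pos: [512.1, -396.5, 221.7]
orientation: [-3.112, -0.426, 0.001]
ft_force: [-0.3, 0.4, -0.1]
width: 87.7
grasp_force: 0.0
[-0.68  0.46  1.58  0.    1.11  0.62] [[ 0.963  0.269 -0.001]
 [ 0.269 -0.963  0.001]
 [-0.001 -0.001 -1.   ]]
(280, 161, 20, 23)
[[280. 183.]
 [280. 161.]
 [299. 161.]
 [299. 183.]] [[ 517.1 -397.2   77. ]
 [ 535.2 -392.1   77. ]
 [ 539.5 -407.4   77. ]
 [ 521.5 -412.7   77. ]]
```

View pics/w1.png

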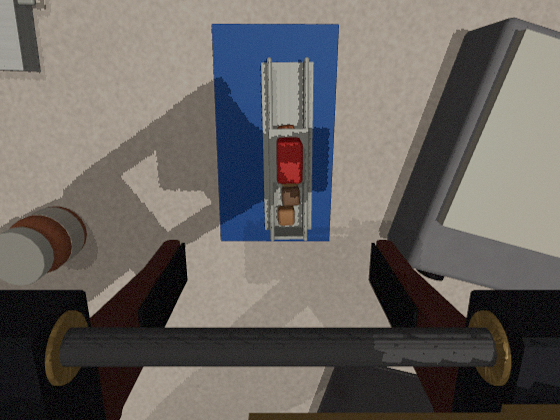

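The wrist view shows the red grip's top at about (290,163), with the mouth pointing up the image. Stones are visible behind the bridge (286,215), (290,195), and one edge in front (288,128).

```bash
python3 - <<'E'
from h import *
o=ctrl.get_obs();c=cam("wrist",o);im=cv2.imread("pics/w1.png");hsv=cv2.cvtColor(im,cv2.COLOR_BGR2HSV);H,S,V=cv2.split(hsv)
m=((H<8)|(H>172))&(S>150)&(V>50);m[:136]=0;m[190:]=0;m[:,:265]=0;m[:,310:]=0
b=blob(m);print(cv2.boundingRect(b))
x,y,w,h=cv2.boundingRect(b)
print(ray(c,[(x,y+h),(x+w,y+h),(x+w/2,y+h),(x+w/2,y+h/2+2)],77).round(1))
def yaw(a,b,z):
    P=ray(c,[a,b],z);d=P[1]-P[0];print(P.round(1).tolist(),np.degrees(np.arctan2(d[1],d[0])))
yaw((219,240),(213,25),3);yaw((329,240),(338,25),3)
yaw((267,235),(265,62),34);yaw((309,235),(309,62),34)
E=cv2.resize(im[50:250,255:325],None,fx=3,fy=3,interpolation=cv2.INTER_CUBIC);cv2.imwrite("pics/w1c.png",E)
E
```

```text
(277, 138, 26, 46)
[[ 515.2 -393.4   77. ]
 [ 521.1 -414.6   77. ]
 [ 518.1 -404.    77. ]
 [ 535.4 -399.    77. ]]
[[419.6, -353.4, 3.0], [629.2, -298.9, 3.0]] 14.595933257639489
[[452.4, -470.1, 3.0], [660.8, -411.7, 3.0]] 15.654597325949117
[[451.6, -400.5, 34.0], [608.9, -356.0, 34.0]] 15.812547461108192
[[463.1, -441.2, 34.0], [619.4, -393.4, 34.0]] 17.017846065374744
```

View pics/w1c.png

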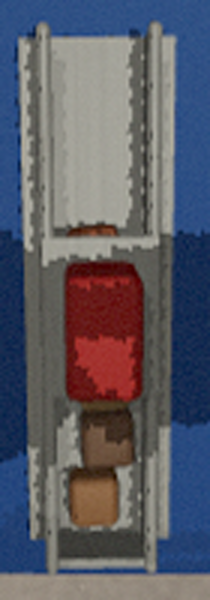

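```bash
python3 -m pendant '{"grip":[1,1,1,1,1,1,1,1,1],"linear":[[10,5,15],[11,4,35],[0,0,35],[0,0,35],[0,0,30],[0,0,20],[0,0,9],[0,0,0],[0,0,0]],"angular":[[0,0,-0.01],[0,0,0],[0,0,0],[0,0,0],[0,0,0],[0,0,0],[0,0,0],[0,0,0],[0,0,0]]}'
python3 -m pendant '{"grip":[-1,-1,-1,-1,-1,-1,-1,-1,-1],"linear":[[0,0,0],[0,0,0],[0,0,0],[0,0,0],[0,0,0],[0,0,0],[0,0,0],[0,0,0],[0,0,0]],"angular":[[0,0,0],[0,0,0],[0,0,0],[0,0,0],[0,0,0],[0,0,0],[0,0,0],[0,0,0],[0,0,0]]}'
```

```text
t: 3.23
ee_pos: [535.3, -397.2, 44.3]
orientation: [-3.11, -0.446, -0.0]
ft_force: [-0.4, 0.7, -0.3]
width: 87.9
grasp_force: 0.0
t: 3.98
ee_pos: [535.0, -397.9, 43.6]
orientation: [-3.11, -0.444, 0.0]
ft_force: [0.7, 1.5, 0.1]
width: 31.3
grasp_force: 0.0
```

```bash
python3 -m pendant '{"grip":[-1,-1,-1,-1,-1],"linear":[[0,0,0],[0,0,0],[0,0,0],[0,0,0],[0,0,0]],"angular":[[0,0,0],[0,0,0],[0,0,0],[0,0,0],[0,0,0]]}'
python3 -m pendant '{"grip":[-1,-1,-1,-1,-1,-1,-1,-1],"linear":[[0,0,-5],[0,0,-15],[0,0,-25],[0,0,-30],[0,0,-30],[0,0,-20],[0,0,-5],[0,0,0]],"angular":[[0,0,0],[0,0,0],[0,0,0],[0,0,0],[0,0,0],[0,0,0],[0,0,0],[0,0,0]]}'
python3 - <<'E'
from h import *
o=ctrl.get_obs();im=ctrl.get_image("wrist");cv2.imwrite("pics/w2.png",im[:,:,::-1]);print(o["ee_pos"],o["ft_force"],o["width"],o["qpos"].round(2))
E
```

```text
t: 4.4
ee_pos: [535.2, -398.1, 43.7]
orientation: [3.11, 0.444, 0.0]
ft_force: [0.9, -0.8, -0.8]
width: 21.9
grasp_force: 30.0
t: 5.07
ee_pos: [535.8, -398.4, 176.2]
orientation: [3.107, 0.444, 0.004]
ft_force: [0.3, -0.4, -3.5]
width: 21.8
grasp_force: 30.0
[ 535.8047145  -398.36058329  176.18365536] [ 0.29347724 -0.42627429 -3.45994328] 21.77598182978851 [-0.66  0.53  1.56  0.    1.04  0.63]
```

View pics/w2.png

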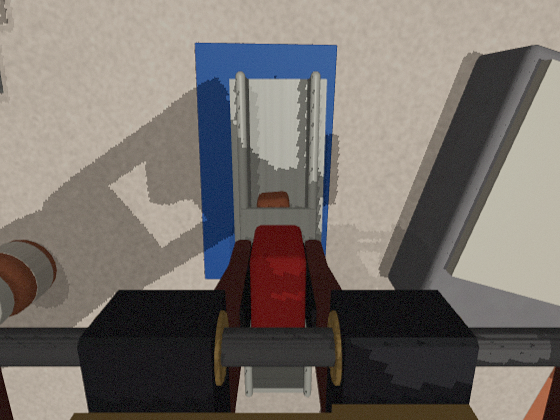

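The grip is firm (21.8 mm). The wrist view covers the front half of the trough: mouth edge at row ~78, first stone at (273,200) just ahead of the bridge. Next I carry it to the -y field.

```bash
cat >> h.py <<'E'
TC=np.array([582.6,4.8,0]);TY=13.3
def tcp(tx,ty,mz,pitch,yaw=TY):
    a=np.radians(TY);M=TC+np.array([np.cos(a)*tx-np.sin(a)*ty,np.sin(a)*tx+np.cos(a)*ty,mz])
    R=frame(yaw,pitch);return M-R@np.array([85,0,37.7]),R
E
python3 - <<'E'
from h import *
P,R=tcp(-15,-90,120,0);print(P);plan(P,R,10)
P2,R2=tcp(-15,-90,48,12);print(P2);plan(P2,R2,4,P,R)
E
```

```text
[ 505.98658907 -105.79107227  157.7       ]
lin [[5, -29, 2], [5, -29, 2], [5, -29, 2], [5, -29, 2], [5, -29, 2], [5, -29, 2], [5, -29, 2], [4, -29, 2], [4, -29, 2], [4, -29, 2]] ang [ 0.    -0.     0.005] norm 29.379905035677734
[ 515.42226349 -103.56057335  102.54865827]
lin [[2, 0, 14], [3, 0, 14], [4, 0, 13], [5, 0, 13]] ang [-0.    -0.052 -0.   ] norm 13.999280276208728
```

```bash
python3 -m pendant '{"grip":[-1,-1,-1,-1,-1,-1,-1,-1,-1,-1,-1,-1],"linear":[[2,-12,0],[4,-22,2],[5,-29,2],[5,-33,2],[6,-33,2],[6,-33,2],[6,-33,2],[5,-33,2],[5,-29,2],[3,-22,2],[2,-12,1],[0,0,0]],"angular":[[0,0,0.005],[0,0,0.005],[0,0,0.005],[0,0,0.005],[0,0,0.005],[0,0,0.005],[0,0,0.005],[0,0,0.005],[0,0,0.005],[0,0,0.005],[0,0,0],[0,0,0]]}'
python3 -m pendant '{"grip":[-1,-1,-1,-1,-1,-1],"linear":[[1,0,8],[2,0,12],[4,0,12],[5,0,12],[3,0,10],[0,0,0]],"angular":[[0,-0.042,0],[0,-0.042,0],[0,-0.042,0],[0,-0.042,0],[0,-0.042,0],[0,0,0]]}'
cat >> h.py <<'E'
def look(name):
    o=ctrl.get_obs();im=ctrl.get_image("wrist")[:,:,::-1];cv2.imwrite(f"pics/{name}.png",im)
    H,S,V=cv2.split(cv2.cvtColor(im,cv2.COLOR_BGR2HSV))
    m=((H<25)&(S>90)&(V>25)).astype(np.uint8);m[208:]=0;m[:30]=0;m[:,:247]=0;m[:,309:]=0
    n,l,s,ce=cv2.connectedComponentsWithStats(m)
    R=Ro.from_rotvec(o["orientation"]).as_matrix()
    a=np.radians(TY);M=o["ee_pos"]+R@np.array([85,0,37.7])-TC
    print("t",round(float(o["t"]),2),"pitch",round(np.degrees(np.arcsin(-R[2,0])),1),"mouth in tray",(np.cos(a)*M[0]+np.sin(a)*M[1]).round(1),(-np.sin(a)*M[0]+np.cos(a)*M[1]).round(1),M[2].round(1))
    print("brown",[s[i].tolist() for i in range(1,n) if s[i,4]>40])
E
python3 -c "
from h import *
look('w3')"
```

```text
t: 6.12
ee_pos: [506.0, -101.3, 153.1]
orientation: [-3.118, -0.37, 0.006]
ft_force: [-0.6, -0.3, -4.3]
width: 21.9
grasp_force: 30.0
t: 6.62
ee_pos: [518.0, -102.1, 96.8]
orientation: [3.079, 0.362, -0.331]
ft_force: [0.2, 0.6, -4.5]
width: 22.3
grasp_force: 30.0
t 6.62 pitch 12.2 mouth in tray -12.4 -89.0 41.9
brown [[256, 190, 33, 18, 484]]
```

View pics/w3.png

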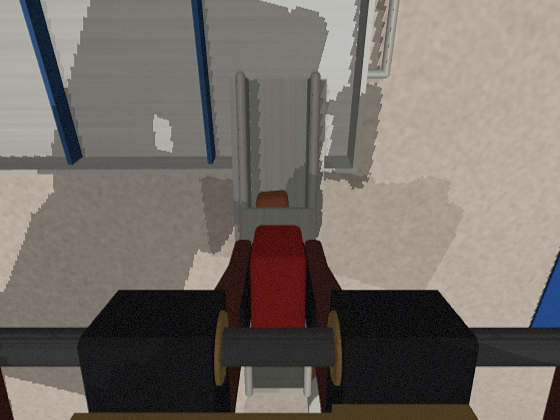

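The mouth is over the -y field, clear of the near rim (row 163) and the rib (x≈205), with the first stone still at the bridge. I'll tip in small steps about the mouth.

```bash
python3 -m pendant '{"grip":[-1,-1,-1,-1,-1],"linear":[[1.3,0,-4],[1.3,0,-4],[1.3,0,-4],[0,0,0],[0,0,0]],"angular":[[0,-0.035,0],[0,-0.035,0],[0,-0.03,0],[0,0,0],[0,0,0]]}' | head -2
python3 -c "
from h import *
look('a1')"
python3 -m pendant '{"grip":[-1,-1,-1],"linear":[[0.7,0,-1.5],[0,0,0],[0,0,0]],"angular":[[0,-0.0175,0],[0,0,0],[0,0,0]]}' | head -1
python3 -c "
from h import *
look('a2')"
```

```text
t: 7.08
ee_pos: [524.6, -100.5, 110.4]
t 7.08 pitch 17.6 mouth in tray -11.0 -89.1 48.7
brown [[256, 187, 33, 21, 581]]
t: 7.38
t 7.38 pitch 18.7 mouth in tray -11.3 -88.7 48.3
brown [[256, 187, 33, 21, 612]]
```

```bash
python3 -m pendant '{"grip":[-1,-1,-1],"linear":[[0.7,0,-1.5],[0,0,0],[0,0,0]],"angular":[[0,-0.0175,0],[0,0,0],[0,0,0]]}' | head -1
python3 -c "
from h import *
look('a3')"
python3 -m pendant '{"grip":[-1,-1,-1],"linear":[[0.7,0,-1.5],[0,0,0],[0,0,0]],"angular":[[0,-0.0175,0],[0,0,0],[0,0,0]]}' | head -1
python3 -c "
from h import *
look('a4')"
```

```text
t: 7.68
t 7.68 pitch 19.8 mouth in tray -10.9 -88.6 48.2
brown [[256, 185, 33, 23, 642]]
t: 7.98
t 7.98 pitch 20.8 mouth in tray -10.9 -88.6 48.2
brown [[256, 184, 33, 24, 692]]
```

```bash
python3 -m pendant '{"grip":[-1,-1,-1],"linear":[[0.7,0,-1.5],[0,0,0],[0,0,0]],"angular":[[0,-0.0175,0],[0,0,0],[0,0,0]]}' | head -1
python3 -c "
from h import *
look('a5')"
python3 -m pendant '{"grip":[-1,-1],"linear":[[0,0,0],[0,0,0]],"angular":[[0,0,0],[0,0,0]]}' | head -1
python3 -c "
from h import *
look('a6')"
```

```text
t: 8.28
t 8.28 pitch 21.8 mouth in tray -10.9 -88.7 48.3
brown [[256, 183, 33, 25, 740]]
t: 8.5
t 8.5 pitch 21.8 mouth in tray -11.3 -88.6 48.3
brown [[256, 183, 33, 25, 736]]
```

```bash
python3 -m pendant '{"grip":[-1,-1,-1],"linear":[[0.7,0,-1.5],[0,0,0],[0,0,0]],"angular":[[0,-0.0175,0],[0,0,0],[0,0,0]]}' | head -1
python3 -c "
from h import *
look('a7')"
python3 -m pendant '{"grip":[-1,-1,-1],"linear":[[0.7,0,-1.5],[0,0,0],[0,0,0]],"angular":[[0,-0.0175,0],[0,0,0],[0,0,0]]}' | head -1
python3 -c "
from h import *
look('a8')"
```

```text
t: 8.8
t 8.8 pitch 22.8 mouth in tray -10.8 -88.7 48.3
brown [[256, 181, 34, 26, 795]]
t: 9.1
t 9.1 pitch 23.8 mouth in tray -10.8 -88.6 48.3
brown [[255, 179, 35, 28, 869]]
```

```bash
python3 -m pendant '{"grip":[-1,-1,-1],"linear":[[0.7,0,-1.5],[0,0,0],[0,0,0]],"angular":[[0,-0.0175,0],[0,0,0],[0,0,0]]}' | head -1
python3 -c "
from h import *
look('a9')"
python3 -m pendant '{"grip":[-1],"linear":[[0,0,0]],"angular":[[0,0,0]]}' | head -1
python3 -c "
from h import *
look('a10')"
```

```text
t: 9.4
t 9.4 pitch 24.8 mouth in tray -10.8 -88.6 48.2
brown [[255, 176, 35, 31, 968]]
t: 9.53
t 9.53 pitch 24.8 mouth in tray -11.1 -88.6 48.3
brown [[255, 176, 35, 31, 965]]
```

```bash
python3 -m pendant '{"grip":[-1,-1],"linear":[[0.4,0,-0.9],[0,0,0]],"angular":[[0,-0.0105,0],[0,0,0]]}' | head -1
python3 -c "
from h import *
look('a11')"
python3 -m pendant '{"grip":[-1,-1],"linear":[[0.4,0,-0.9],[0,0,0]],"angular":[[0,-0.0105,0],[0,0,0]]}' | head -1
python3 -c "
from h import *
look('a12')"
```

```text
t: 9.75
t 9.75 pitch 25.4 mouth in tray -10.9 -88.7 48.4
brown [[255, 175, 35, 32, 1006]]
t: 9.97
t 9.97 pitch 26.0 mouth in tray -10.8 -88.7 48.3
brown [[255, 173, 35, 34, 1064]]
```

```bash
python3 -m pendant '{"grip":[-1,-1,-1,-1],"linear":[[4,0,0],[-4,0,0],[4,0,0],[-4,0,0]],"angular":[[0,0,0],[0,0,0],[0,0,0],[0,0,0]]}' | head -1
python3 -c "
from h import *
look('a13')"
```

```text
t: 10.35
t 10.35 pitch 25.9 mouth in tray -10.4 -88.6 48.0
brown [[255, 145, 35, 40, 1216]]
```

```bash
python3 -m pendant '{"grip":[-1,-1,-1,-1],"linear":[[4,0,0],[-4,0,0],[4,0,0],[-4,0,0]],"angular":[[0,0,0],[0,0,0],[0,0,0],[0,0,0]]}' | head -1
python3 -c "
from h import *
look('a14')"
python3 -m pendant '{"grip":[-1,-1],"linear":[[4,0,0],[-4,0,0]],"angular":[[0,0,0],[0,0,0]]}' | head -1
python3 -c "
from h import *
look('a15')"
```

```text
t: 10.73
t 10.73 pitch 25.9 mouth in tray -10.3 -88.6 48.1
brown [[254, 110, 37, 40, 1238], [263, 199, 30, 8, 209]]
t: 10.95
t 10.95 pitch 25.9 mouth in tray -10.3 -88.7 48.0
brown [[254, 90, 37, 40, 1269], [262, 182, 33, 25, 747]]
```

View pics/a15.png

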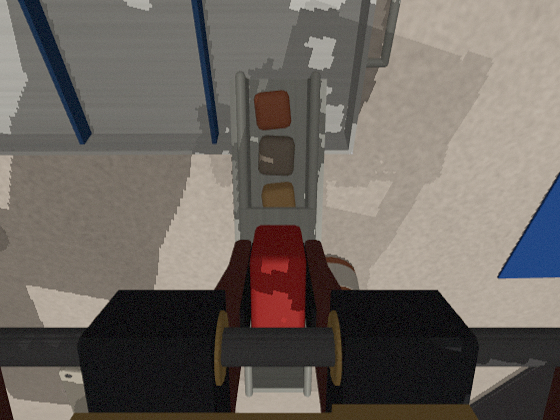

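Stone 1 is at row 110, stone 2 (dark) at 155 and stone 3 at 197, with the mouth at 78. About 20 px advance per shake cycle.

```bash
sed -i 's/print("brown".*/print("rows",[s[i,:2].tolist()+s[i,2:].tolist() for i in range(1,n) if s[i,4]>40])/; s/m=((H<25)/g=0;m=((H<25)/' h.py
python3 -m pendant '{"grip":[-1,-1],"linear":[[4,0,0],[-4,0,0]],"angular":[[0,0,0],[0,0,0]]}' | head -1
python3 -c "
from h import *
look('a16')"
python3 -m pendant '{"grip":[-1,-1],"linear":[[4,0,0],[-4,0,0]],"angular":[[0,0,0],[0,0,0]]}' | head -1
python3 -c "
from h import *
look('a17')"
```

```text
t: 11.17
t 11.17 pitch 25.9 mouth in tray -10.3 -88.6 48.0
rows [[254, 68, 38, 41, 1327], [261, 165, 36, 42, 1251]]
t: 11.38
t 11.38 pitch 25.9 mouth in tray -10.2 -88.6 48.0
rows [[247, 30, 31, 18, 453], [261, 147, 36, 40, 1203], [264, 187, 34, 20, 600]]
```

Stone 1 is out. I'll ease the tilt and move over to the middle field.

```bash
python3 -m pendant '{"grip":[-1,-1,-1,-1,-1,-1,-1,-1,-1,-1,-1],"linear":[[-1.3,0,3],[-1.3,0,3],[-1.3,0,3],[-1.3,0,3],[-1.3,0,3],[0,-10,0],[0,-22,0],[0,-26,0],[0,-22,0],[0,-10,0],[0,0,0]],"angular":[[0,0.035,0],[0,0.035,0],[0,0.035,0],[0,0.035,0],[0,0.035,0],[0,0,0],[0,0,0],[0,0,0],[0,0,0],[0,0,0],[0,0,0]]}' | head -2
python3 -c "
from h import *
look('b1')"
```

```text
t: 12.35
ee_pos: [501.2, -11.0, 108.2]
t 12.35 pitch 16.0 mouth in tray -11.5 3.7 48.5
rows [[261, 127, 37, 39, 1210], [264, 169, 34, 38, 1210]]
```

View pics/b1.png

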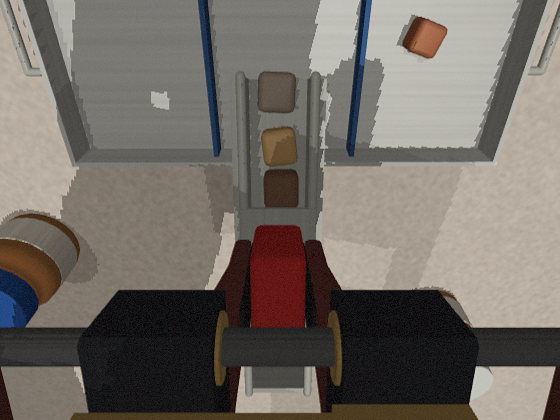

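Stone 1 (425,37) lies in the -y field. Stone 2 (277,91) is at the mouth, over the middle field; stone 3 is at row 147 and stone 4 at 188.

```bash
python3 -m pendant '{"grip":[-1,-1,-1,-1,-1],"linear":[[1.3,0,-3],[1.3,0,-3],[1.3,0,-3],[4,0,0],[-4,0,0]],"angular":[[0,-0.035,0],[0,-0.035,0],[0,-0.035,0],[0,0,0],[0,0,0]]}' | head -1
python3 -c "
from h import *
look('b2')"
python3 -m pendant '{"grip":[-1,-1],"linear":[[4,0,0],[-4,0,0]],"angular":[[0,0,0],[0,0,0]]}' | head -1
python3 -c "
from h import *
look('b3')"
```

```text
t: 12.82
t 12.82 pitch 21.9 mouth in tray -9.9 0.4 48.1
rows [[261, 114, 37, 39, 1221], [264, 158, 35, 39, 1266], [258, 203, 29, 4, 104]]
t: 13.03
t 13.03 pitch 21.9 mouth in tray -11.0 1.0 48.4
rows [[261, 104, 37, 39, 1235], [264, 149, 35, 39, 1283], [256, 195, 32, 12, 357]]
```

```bash
python3 - <<'E'
from h import *
for n in("b1","b2","b3"):
    im=cv2.GaussianBlur(cv2.imread(f"pics/{n}.png"),(0,0),2).astype(int)
    print(n,[(r,(im[r,277,2]-im[r,277,0]),im[r,277].sum()//3) for r in range(6,112,6)])
E
```

```text
b1 [(6, np.int64(7), np.int64(121)), (12, np.int64(7), np.int64(122)), (18, np.int64(7), np.int64(118)), (24, np.int64(7), np.int64(120)), (30, np.int64(7), np.int64(122)), (36, np.int64(7), np.int64(118)), (42, np.int64(7), np.int64(119)), (48, np.int64(7), np.int64(120)), (54, np.int64(7), np.int64(120)), (60, np.int64(7), np.int64(121)), (66, np.int64(7), np.int64(121)), (72, np.int64(13), np.int64(86)), (78, np.int64(20), np.int64(84)), (84, np.int64(21), np.int64(86)), (90, np.int64(21), np.int64(85)), (96, np.int64(20), np.int64(84)), (102, np.int64(21), np.int64(82)), (108, np.int64(19), np.int64(73))]
b2 [(6, np.int64(6), np.int64(122)), (12, np.int64(7), np.int64(119)), (18, np.int64(7), np.int64(120)), (24, np.int64(6), np.int64(121)), (30, np.int64(7), np.int64(119)), (36, np.int64(6), np.int64(118)), (42, np.int64(7), np.int64(119)), (48, np.int64(9), np.int64(108)), (54, np.int64(19), np.int64(75)), (60, np.int64(20), np.int64(76)), (66, np.int64(20), np.int64(76)), (72, np.int64(20), np.int64(74)), (78, np.int64(18), np.int64(68)), (84, np.int64(16), np.int64(58)), (90, np.int64(13), np.int64(50)), (96, np.int64(12), np.int64(55)), (102, np.int64(7), np.int64(92)), (108, np.int64(6), np.int64(93))]
b3 [(6, np.int64(19), np.int64(75)), (12, np.int64(20), np.int64(74)), (18, np.int64(20), np.int64(73)), (24, np.int64(15), np.int64(73)), (30, np.int64(7), np.int64(116)), (36, np.int64(6), np.int64(118)), (42, np.int64(7), np.int64(120)), (48, np.int64(7), np.int64(120)), (54, np.int64(7), np.int64(121)), (60, np.int64(7), np.int64(121)), (66, np.int64(7), np.int64(119)), (72, np.int64(6), np.int64(113)), (78, np.int64(6), np.int64(102)), (84, np.int64(7), np.int64(101)), (90, np.int64(7), np.int64(95)), (96, np.int64(6), np.int64(93)), (102, np.int64(11), np.int64(89)), (108, np.int64(49), np.int64(75))]
```

Stone 2 has left the mouth over the middle field. I'll drop one more here for an even 1-2-2.

```bash
python3 -m pendant '{"grip":[-1,-1,-1,-1,-1,-1],"linear":[[4,0,0],[-4,0,0],[4,0,0],[-4,0,0],[4,0,0],[-4,0,0]],"angular":[[0,0,0],[0,0,0],[0,0,0],[0,0,0],[0,0,0],[0,0,0]]}' | head -1
python3 -c "
from h import *
look('b4')"
```

```text
t: 13.58
t 13.58 pitch 21.9 mouth in tray -10.7 1.4 48.4
rows [[261, 70, 38, 41, 1307], [264, 120, 36, 40, 1305], [255, 169, 33, 38, 1172]]
```

```bash
python3 -m pendant '{"grip":[-1,-1,-1,-1],"linear":[[4,0,0],[-4,0,0],[0,0,0],[0,0,0]],"angular":[[0,0,0],[0,0,0],[0,0,0],[0,0,0]]}' | head -1
python3 -c "
from h import *
look('b5')"
```

```text
t: 13.97
t 13.97 pitch 22.0 mouth in tray -11.7 1.4 48.7
rows [[264, 48, 30, 31, 861], [264, 109, 36, 40, 1314], [255, 159, 34, 38, 1183]]
```

```bash
python3 -m pendant '{"grip":[-1,-1],"linear":[[0,0,0],[0,0,0]],"angular":[[0,0,0],[0,0,0]]}' | head -1
python3 -c "
from h import *
look('b6')
im=cv2.GaussianBlur(cv2.imread('pics/b6.png'),(0,0),2).astype(int)
print([(r,int(im[r,277,2]-im[r,277,0]),int(im[r,277].sum()//3)) for r in range(6,112,6)])
"
```

```text
t: 14.18
t 14.18 pitch 22.0 mouth in tray -11.5 1.4 48.6
rows [[261, 57, 29, 22, 592], [264, 109, 36, 40, 1315], [255, 159, 34, 39, 1185]]
[(6, 19, 75), (12, 20, 74), (18, 20, 73), (24, 11, 85), (30, 7, 118), (36, 6, 118), (42, 7, 121), (48, 7, 120), (54, 11, 116), (60, 48, 76), (66, 58, 88), (72, 58, 88), (78, 33, 87), (84, 8, 103), (90, 7, 96), (96, 7, 94), (102, 7, 93), (108, 14, 73)]
```

Stone 3 is in the tray just below the mouth. On to the +y field.

```bash
python3 -m pendant '{"grip":[-1,-1,-1,-1,-1,-1,-1,-1,-1,-1],"linear":[[-1.3,0,3],[-1.3,0,3],[-1.3,0,3],[0,-10,0],[0,-22,0],[0,-26,0],[0,-22,0],[0,-10,0],[0,0,0],[0,0,0]],"angular":[[0,0.035,0],[0,0.035,0],[0,0.035,0],[0,0,0],[0,0,0],[0,0,0],[0,0,0],[0,0,0],[0,0,0],[0,0,0]]}' | head -2
python3 -c "
from h import *
look('c1')"
python3 -m pendant '{"grip":[-1,-1,-1,-1,-1,-1,-1,-1,-1,-1],"linear":[[1.3,0,-3],[1.3,0,-3],[1.3,0,-3],[1.3,0,-3],[4,0,0],[-4,0,0],[4,0,0],[-4,0,0],[4,0,0],[-4,0,0]],"angular":[[0,-0.035,0],[0,-0.035,0],[0,-0.035,0],[0,-0.035,0],[0,0,0],[0,0,0],[0,0,0],[0,0,0],[0,0,0],[0,0,0]]}' | head -1
python3 -c "
from h import *
look('c2')"
```

```text
t: 15.07
ee_pos: [480.8, 74.8, 108.3]
t 15.07 pitch 16.0 mouth in tray -11.6 91.7 48.7
rows [[264, 99, 36, 39, 1337], [255, 150, 34, 39, 1191]]
t: 15.95
t 15.95 pitch 23.9 mouth in tray -11.5 91.2 48.8
rows [[264, 38, 37, 48, 1642], [255, 110, 35, 38, 1239]]
```

```bash
python3 -m pendant '{"grip":[-1,-1,-1,-1,-1,-1],"linear":[[4,0,0],[-4,0,0],[4,0,0],[-4,0,0],[0,0,0],[0,0,0]],"angular":[[0,0,0],[0,0,0],[0,0,0],[0,0,0],[0,0,0],[0,0,0]]}' | head -1
python3 -c "
from h import *
look('c3')"
python3 -m pendant '{"grip":[-1,-1,-1,-1],"linear":[[4,0,0],[-4,0,0],[0,0,0],[0,0,0]],"angular":[[0,0,0],[0,0,0],[0,0,0],[0,0,0]]}' | head -1
python3 -c "
from h import *
look('c4')"
```

```text
t: 16.5
t 16.5 pitch 24.0 mouth in tray -12.2 91.4 48.9
rows [[254, 79, 36, 39, 1289]]
t: 16.88
t 16.88 pitch 24.0 mouth in tray -12.2 91.4 49.0
rows [[248, 30, 37, 37, 1214]]
```

All five seem to be out. I'll lift, level and count them from the wrist and top cameras.

```bash
python3 -m pendant '{"grip":[-1,-1,-1,-1,-1,-1,-1,-1,-1],"linear":[[-4,0,-10],[-6,0,-12],[-6,0,-14],[-5,0,-14],[-4,0,-14],[-3,0,-12],[-2,0,-8],[0,0,0],[0,0,0]],"angular":[[0,0.06,0],[0,0.06,0],[0,0.06,0],[0,0.06,0],[0,0.06,0],[0,0.06,0],[0,0.059,0],[0,0,0],[0,0,0]]}' | head -3
python3 - <<'E'
from h import *
look('d1')
t=ctrl.get_image("top")[:,:,::-1];w=cv2.imread("pics/d1.png")
cv2.imwrite("pics/d2.png",np.vstack([w[:230],cv2.resize(t[150:250,205:345],(560,400),interpolation=cv2.INTER_CUBIC)[:370]]))
plan([540,-384.4,160],frame(15.5),14)
E
```

```text
t: 17.68
ee_pos: [480.2, 74.3, 207.3]
orientation: [3.12, 0.366, -0.0]
t 17.68 pitch 0.0 mouth in tray 1.3 91.3 169.6
rows [[271, 60, 19, 18, 316]]
lin [[-3, 33, 3], [-4, 33, 3], [-4, 33, 3], [-4, 33, 3], [-4, 33, 3], [-4, 33, 3], [-4, 33, 3], [-4, 33, 3], [-4, 33, 3], [-4, 33, 3], [-4, 33, 3], [-4, 33, 3], [-5, 33, 3], [-5, 33, 3]] ang [-0.     0.    -0.003] norm 33.21423573183028
```

View pics/d2.png

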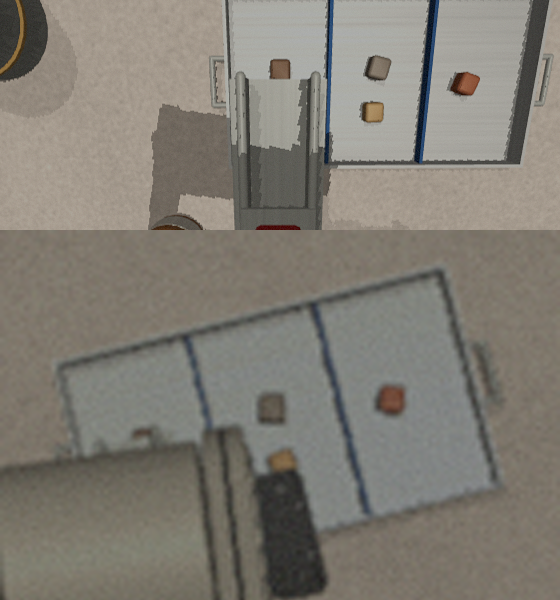

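The picture shows the trough empty in front and the three other stones placed: one in the -y field, two in the middle. One is visible in the +y field at (280,68), with the other probably hidden under the shaker. I'll carry the shaker back and count on the way.

```bash
python3 -m pendant '{"grip":[-1,-1,-1,-1,-1,-1,-1,-1,-1,-1,-1,-1],"linear":[[-2,15,0],[-4,28,3],[-4,36,3],[-4,36,3],[-4,36,3],[-4,36,3],[-4,36,3],[-4,36,3],[-4,36,3],[-4,36,3],[-4,36,3],[-4,36,3]],"angular":[[0,0,-0.003],[0,0,-0.003],[0,0,-0.003],[0,0,-0.003],[0,0,-0.003],[0,0,-0.003],[0,0,-0.003],[0,0,-0.003],[0,0,-0.003],[0,0,-0.003],[0,0,-0.003],[0,0,-0.003]]}' | head -2
python3 -m pendant '{"grip":[-1,-1,-1,-1,-1],"linear":[[-4,32,5],[-4,20,5],[-2,8,3],[0,0,0],[0,0,0]],"angular":[[0,0,-0.003],[0,0,0],[0,0,0],[0,0,0],[0,0,0]]}' | head -3
cat > cnt.py <<'E'
from h import *
im=ctrl.get_image("top")[:,:,::-1];cv2.imwrite("pics/top_e.png",im);c=cam("top")
a=np.radians(TY);A=np.array([[np.cos(a),np.sin(a),0],[-np.sin(a),np.cos(a),0]])
m=np.zeros(im.shape[:2],np.uint8)
q=(TC+np.c_[np.array([[-74,-134],[74,-134],[74,134],[-74,134]])@A[:,:2],np.full(4,8)]);cv2.fillConvexPoly(m,proj(c,q).astype(int),1)
b=im.astype(int);k=((b[:,:,2]-b[:,:,0]>14)&(m>0)).astype(np.uint8)
n,l,s,ce=cv2.connectedComponentsWithStats(k)
for i in range(1,n):
    if s[i,4]>8: print(s[i],(A@(ray(c,ce[i],15)[0]-TC)).round(1))
E
python3 cnt.py; python3 -c "
from h import *
plan([540,-384.4,44],frame(15.5),1)"
```

```text
t: 18.78
ee_pos: [536.5, -329.1, 171.8]
t: 19.2
ee_pos: [542.4, -386.9, 159.1]
orientation: [-3.11, -0.426, 0.003]
[300 189   6   7  41] [  1.9 -79. ]
[270 192   6   6  30] [15.4  1.9]
[238 200   7   7  37] [13.2 90.6]
[272 205   8   7  44] [-23.3   3.6]
[237 213   8   8  40] [-23.4 100.4]
lin [[-2, -2, 116]] ang [-0.002  0.001  0.003] norm 115.79198923380821
```

All five stones are counted in the tray, split 1-2-2. Now lowering onto the mat.

```bash
python3 -m pendant '{"grip":[-1,-1,-1,-1,-1,-1,-1,-1,-1],"linear":[[-2,-2,20],[0,0,30],[0,0,30],[0,0,20],[0,0,10],[0,0,3],[0,0,1],[0,0,0],[0,0,0]],"angular":[[0,0,0],[0,0,0],[0,0,0],[0,0,0],[0,0,0],[0,0,0],[0,0,0],[0,0,0],[0,0,0]]}'
```

```text
t: 20.0
ee_pos: [541.6, -386.8, 48.5]
orientation: [3.111, 0.427, 0.004]
ft_force: [-0.4, -0.2, -2.7]
width: 21.8
grasp_force: 30.0
```

```bash
python3 -m pendant '{"grip":[-1,-1,-1,-1],"linear":[[0,0,1.5],[0,0,1.5],[0,0,0],[0,0,0]],"angular":[[0,0,0],[0,0,0],[0,0,0],[0,0,0]]}'|sed -n '2p;4p'
python3 -m pendant '{"grip":[-1,-1,-1,-1],"linear":[[0,0,1],[0,0,0],[0,0,0],[0,0,0]],"angular":[[0,0,0],[0,0,0],[0,0,0],[0,0,0]]}'|sed -n '2p;4p'
```

```text
ee_pos: [540.5, -386.4, 44.0]
ft_force: [0.3, -0.2, -2.9]
ee_pos: [540.7, -386.5, 43.6]
ft_force: [-1.6, 1.5, 5.3]
```

Contact (+5 N). Release and rise.

```bash
python3 -m pendant '{"grip":[1,1,1,1,1,1,1,1,1,1],"linear":[[0,0,0],[0,0,0],[0,0,0],[0,0,0],[0,0,0],[0,0,0],[0,0,0],[0,0,0],[0,0,0],[0,0,0]],"angular":[[0,0,0],[0,0,0],[0,0,0],[0,0,0],[0,0,0],[0,0,0],[0,0,0],[0,0,0],[0,0,0],[0,0,0]]}'|sed -n '2p;4,5p'
python3 -m pendant '{"grip":[1,1,1,1,1,1,1,1,1,1],"linear":[[0,0,-10],[0,0,-20],[0,0,-30],[0,0,-30],[0,0,-30],[0,0,-30],[0,0,-20],[0,0,-8],[0,0,0],[0,0,0]],"angular":[[0,0,0],[0,0,0],[0,0,0],[0,0,0],[0,0,0],[0,0,0],[0,0,0],[0,0,0],[0,0,0],[0,0,0]]}'|sed -n '2p;4,5p'
python3 cnt.py; python3 - <<'E'
from h import *
o=ctrl.get_obs();im=ctrl.get_image("wrist");c=cam("wrist",o)
H,S,V=cv2.split(cv2.cvtColor(im,cv2.COLOR_RGB2HSV))
m=((H<8)|(H>172))&(S>150)&(V>50);m[:,:240]=0;m[:,340:]=0;m[260:]=0
x,y,w,h=cv2.boundingRect(blob(m));print((x,y,w,h),ray(c,(x+w/2,y+h/2+2),77))
E
```

```text
ee_pos: [540.6, -386.3, 42.8]
ft_force: [-0.8, -0.3, -0.7]
width: 84.9
ee_pos: [540.1, -386.1, 220.5]
ft_force: [-0.3, 0.3, -0.2]
width: 88.1
[300 189   6   7  40] [  2.2 -78.9]
[270 192   6   6  26] [15.6  0.9]
[238 200   7   7  36] [13.3 90.1]
[272 205   8   7  44] [-23.2   3.5]
[237 213   8   8  40] [-23.5 100.9]
(267, 161, 25, 46) [[ 542.61784214 -386.58841836   77.        ]]
```

```bash
python3 -c "
from workcell import ctrl
print(ctrl.close_job())"
```

```text
the job is handed in; nothing more can be done
None
```

The job is handed in (the call returned no verdict): by my last camera check, all five stones lie in the tray, split 1-2-2 over the three fields, and the empty shaker stands released about 3 mm from the mat's centre.

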